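Open the ratchet rack of card boxes

TASK

Open the card-box rack on the coffee table so that the spare box of cards can go back in later: press the black release button on its sliding jaw all the way down, and then push the jaw back along its bar, away from the card boxes, until it is fully home against the end stop. Only press and push: lift nothing, leave the four card boxes standing in the rack, do not disturb the other things on the table, and move clear at the end.

Things in the scene. Friction and masses are not known exactly. Their poses are not given: they have to be found in the camera images.
- rack: Card-box rack, fixed to the table: dark wood base board 10 mm thick, in its frame x -72..+88, y -118..+157 mm; origin on the table surface. A toothed steel bar runs along rack y at x = +50 mm (14 mm wide, top 44 mm high). Fixed end plate at y -108..-100 mm, 90 mm high. Four card boxes stand between it and the jaw, x -57..+8 mm, y -99..-25 mm, not over the bar. The jaw opens to rack +y.
- jaw (a joint): Slide of the jaw along the bar, m: 0 to 0.002 at the start (closed on the boxes), 0.096 fully back at the end stop; grows along rack +y. With the release up (pressed under 7 mm) the ratchet blocks it after at most 3 mm; with it down it needs about 4 N (plus 8 N per m/s) and stays where it is left.
- jaw_face (a point): Point on the jaw, moving with it: on the face towards the boxes (looks to rack -y), over the bar's centre line, 70 mm high. The jaw is an aluminium plate, rack x -60..+77 mm, 12 to 95 mm high, 6 mm thick, with a carriage (58 mm high, 54 wide, 58 long) on its +y side. Its face over the bar (x +15..+77 mm, over 46 mm high) is free to push on: 78 mm of free space to the end plate at the start.
- release (a joint): Travel of the release button, in m: 0 = up (ratchet locked), 0.010 = fully down (ratchet free). It goes straight down, takes about 4 N, and stays down once pressed.
- release_top (a point): Centre of the top of the release button on the jaw's carriage: black oblong cap, 34 mm (rack x) by 30 mm (rack y). Its top is 71 mm above the table when up (13 mm proud of the carriage), 61 mm when fully down (3 mm proud). It lies 42 mm from jaw_face along rack +y; the jaw plate, 24 mm higher than the raised button, stands 21 mm from the cap's edge on the card-box side.
- rack_stop (a point): Middle of the inner face of the end stop block at the bar's +y end (rack x +50, y +139 mm), 45 mm high; the block is 54 mm wide, 12 mm thick, its top 52 mm high. The carriage meets it when the jaw is fully home.
- spare_deck: A spare card box, 65 x 95 x 18 mm, lying flat behind the rack's fixed end plate; leave it alone. Origin: centre of its underside.
- glass_near: Empty tea glass, 60 mm wide at the rim and 85 mm high, standing on a round plastic coaster (92 mm wide, 6 mm thick) beyond the end-stop end of the rack; leave it alone. Origin: centre of its underside.
- glass_far: The same kind of tea glass, standing on the table on the bar side of the rack; leave it alone. Origin: centre of its underside.
- bowl: Empty white ceramic bowl, 150 mm wide and 55 mm high, on the left of the table; leave it alone. Origin: centre of its underside.
- remote: Black remote control, 45 x 160 x 18 mm, lying on the right of the table; leave it alone. Origin: centre of its underside.
- deck1: Card box 1 of 4 in the rack (next to the fixed end plate): plain cardboard, 65 mm (its x) by 18 mm (its y) by 95 mm high, standing loose on the 10 mm base board; leave it standing. Origin: centre of its underside, z up.
- deck2: Card box 2 of 4 in the rack (in the middle): plain cardboard, 65 mm (its x) by 18 mm (its y) by 95 mm high, standing loose on the 10 mm base board; leave it standing. Origin: centre of its underside, z up.
- deck3: Card box 3 of 4 in the rack (in the middle): plain cardboard, 65 mm (its x) by 18 mm (its y) by 95 mm high, standing loose on the 10 mm base board; leave it standing. Origin: centre of its underside, z up.
- deck4: Card box 4 of 4 in the rack (next to the jaw): plain cardboard, 65 mm (its x) by 18 mm (its y) by 95 mm high, standing loose on the 10 mm base board; leave it standing. Origin: centre of its underside, z up.
Not all that is in view belongs to the job. What is shaped like the deck3 but blue, purple or turquoise is not meant.

How it is judged (in metres and radians):
On the way, in this order (a step that is already met when the one before it is completed fails the run):
1. the release button is pressed down while the jaw is still closed on the card boxes (value of joint release above 0.008 m and value of joint jaw below 0.02 m), for 0.1 s.
2. the jaw is pushed back to the end stop (value of joint jaw above 0.092 m), for 0.2 s.
At the end, for the whole second after the job is handed in: The jaw is within 4 mm of its end stop (slide over 0.092 m) and the four card boxes stand upright (within 0.15 rad) on the rack's board (value of joint jaw above 0.092 m and angle between each of deck1, deck2, deck3, deck4's own z axis and vertical below 0.15 rad and z of each of deck1, deck2, deck3, deck4 in the frame of rack below 0.015 m); the robot touches nothing.
It fails at once if a card box in the rack is lifted more than 15 mm (z of any of deck1, deck2, deck3, deck4 in the frame of rack above 0.025 m).
It fails at once if a card box in the rack is knocked over (tilt over 0.5 rad) or moved more than 40 mm (angle between any of deck1, deck2, deck3, deck4's own z axis and vertical above 0.5 rad or distance of any of deck1, deck2, deck3, deck4 from where it was at the start of the episode above 0.04 m).
It fails at once if a bystander (tea glass, bowl, remote control, spare card box) is moved more than 20 mm or a tea glass is tipped (distance of any of glass_near, glass_far, bowl, remote, spare_deck from where it was at the start of the episode above 0.02 m or angle between any of glass_near, glass_far's own z axis and vertical above 0.3 rad).
It also fails if it takes over 42 s, if anything falls off the work surface, if the arm or the gripper's body presses on something with over 40 N, if the wrist force passes 120 N, or if a joint passes its speed limit or range.

ROBOT

A 6-joint arm with a two-finger parallel gripper is mounted at the origin on the work surface. World frame = base frame: x ahead of the robot, y to its left, z up, the work surface at z = 0. Lengths are in mm, angles in rad, forces in N, time in s.
With the tool pointing down it reaches from about 350 to 875 mm from the base axis. Payload 4.2 kg.
Tool frame: the origin (TCP) lies on the mounting face of the last link; the fingertips stand 173 mm ahead of it and the grasp point (between the pads) lies grip_point_offset ahead of it (grip_point_offset is the distance from the TCP to the grasp point, in mm); z points along the fingers, y is the line along which they close (so a half turn about z gives the same grasp; the last joint's range is limited). The gripper opens to 85 mm and grips with 20 to 120 N. Pads are 22 mm wide; open, the fingers measure 114 mm over their backs; the gripper's body (76 mm by 85 mm) begins 54 mm behind the grasp point. The pads swing forward as they close: fully open they stand 13 mm farther back than shut.
Start: joints at [1.547, 0.385, 0.008, 0, -1.194, -0.259], TCP at [174.371, 600.162, 404.712] pointing down, gripper open.
Joint ranges: [-3.14, 3.14], [-1.21, 2.06], [-1.07, 1.41], [-3.16, 2.05], [-2.99, -0.16], [-3.1, 3.1]. Speed limits (rad/s): [2.79, 2.79, 3.14, 3.14, 3.14, 3.14].

INTERFACE

Orientations are given as a unit quaternion [x, y, z, w].
In Python, from bench import read_state, get_image, job_done, recognise, place_of, grip_point_offset gives the robot as it stands. The module is installed in compiled form; this text tells all that it offers.
- The arm moves only by the tool carry_out, never from a script. Its arguments are lists of equal length, an entry for each row: "slide": the shift along the tool's x, y, z in m, a list of three; "roll": the turn about the tool's z in degrees; "claw": the finger opening in m, from 0 to 0.0854. A call has 1 to 8 rows; each row is the pose to reach, as a shift and turn from the pose commanded when the call began, along the tool's axes at that moment; what a row does not reach only later rows make up. A row lasts 1/8 s, in which the tool goes at most 62.5 mm and 10.7 degrees, less where a joint would pass 70% of its speed; a pose out of reach is approached as far as the arm can. A call with a gripper value outside its range is refused whole. The fingers move at their own pace and stop on an object; the grip force is fixed at half the most. Time passes only in rows, so rows that repeat a pose let the fingers close. It gives the time, the measured TCP pose, the force, the opening and the grip force at its end, in the units of the state.
- read_state(): the state, without advancing time (a new reading comes with each control period).
- get_image(name): name is "scene" or "top" or "wrist"; returns a dict with "img" (400x640x3 uint8, red, green, blue), "z_map" (400x640 float32, mm along the optical axis (not along the pixel's ray), 0 where there is no reading), "mtx" (3x3 intrinsics, pixels), "world_from_camera" (4x4, takes a point from camera to world coordinates); the wrist camera has in their place "T_tool_cam" (4x4, takes a point from camera to tool coordinates, whose origin is the TCP and whose axes are the flange's). Camera axes: x right, y up, looking along -z (the intrinsics and any distortion apply to the point x, -y, -z); pixel columns grow to the right and rows downward; lengths in mm; the calibration is good to about 2 mm. A picture is of the moment at which its call begins: read the wrist's pose just before it.
- job_done(): hands the job in; it is judged then, once.
Trained networks look in a picture, given as the dict that the camera call returned (one of the last four; its "shot" number tells which), for a name from the list of things; names that differ only in an ending like _2 or _b are one class to them, and where a whole thing is asked for, a point or a joint stands for the part that bears it (a point fixed in the world has none). Each returns a list of dicts, best first, with "conf" (0 to 1); they miss things now and then, are a little off and sometimes report something else, mostly with a low value. They report only what shows in the picture. A call takes as long as a camera call. They do not tell look-alikes from the thing itself.
- recognise(picture, thing): "at" ([column, row] in pixels, amid what is visible of it).
- place_of(picture, thing): "at" ([column, row] in pixels: a listed point, or the origin of a listed thing).
The state is a dict: "clock": time; "joints": joint angles; "joint_vel": joint speeds; "joint_efforts": joint torques, N m; "position": TCP position; "ee_rot": TCP orientation; "contact_force": force on the tool from outside, world axes, zero at the start; "wrist_torque": the same for the moment, N m; "gripper_width": finger opening in mm; "grasp_force": force on a finger pad.
Only numpy, scipy, OpenCV 4.12 (cv2) and the standard library are available. Lean on these libraries where they do the work, as an engineer would, in place of code of your own. Each camera call takes 0.05 s, during which the arm holds its last target. There are 200 camera calls.

## Working session

There is one attempt and no reset: what is moved stays moved. The work goes in short steps, Python scripts to look and compute and a tool call to move; the robot and the scene stay as the last step left them, time stands still between calls to the robot, and variables do not carry over. Pictures are saved under pics/ and viewed, at most 10 in all, crops included, and the job is handed in when it is done.

Besides the shell and the picture viewer there is one more tool, called after "Call:" as name([rows], argument=value, ...), one row to a line, values as JSON. carry_out: Moves the arm, as the interface text tells. Its arguments: {"type":"object","properties":{"slide":{"type":"array"},"roll":{"type":"array"},"claw":{"type":"array"}},"required":["slide","roll","claw"]}

```bash
mkdir -p pics; cat > h.py <<'E'
import numpy as np, cv2
from bench import *
from scipy.spatial.transform import Rotation as R
def T_wc(p,s=None):
    if "world_from_camera" in p: return np.array(p["world_from_camera"])
    T=np.eye(4);T[:3,:3]=R.from_quat(s["ee_rot"]).as_matrix();T[:3,3]=s["position"]
    return T@np.array(p["T_tool_cam"])
def ray(p,uv,s=None):
    K=np.array(p["mtx"]);T=T_wc(p,s)
    d=np.linalg.inv(K)@[uv[0],uv[1],1]
    return T[:3,3],T[:3,:3]@(d*[1,-1,-1])
def at_z(p,uv,z,s=None):
    o,d=ray(p,uv,s); return o+d*(z-o[2])/d[2]
def by_depth(p,uv,s=None):
    o,d=ray(p,uv,s);u,v=np.round(uv).astype(int)
    w=p["z_map"][max(v-2,0):v+3,max(u-2,0):u+3];w=w[w>0]
    return o+d*np.median(w) if len(w) else None
def save(p,n): cv2.imwrite("pics/"+n,p["img"][:,:,::-1])
E
python3 - <<'E'
from h import *
np.set_printoptions(precision=1,suppress=True)
s=read_state();print(s["clock"],s["position"],s["ee_rot"],s["contact_force"],s["gripper_width"],grip_point_offset)
Z=dict(jaw_face=70,release_top=71,rack_stop=45,rack=0,spare_deck=0,glass_near=6,glass_far=0,deck1=10,deck4=10)
for c in("top","scene","wrist"):
    p=get_image(c);save(p,c+"0.png")
    print(c,[k for k in p],p["mtx"][0][0])
    for n,z in Z.items():
        for d in place_of(p,n)[:2]:
            if d["conf"]>.3: print(n,np.array(d["at"]),round(d["conf"],2),at_z(p,d["at"],z,s),by_depth(p,d["at"],s))
E
```

```text
0.0 [174.3 600.  403.6] [ 1.  -0.1 -0.   0. ] [-0.7 -0.1  0.4] 85.29076063916008 154.70000000000002
top ['img', 'z_map', 'mtx', 'world_from_camera', 'shot'] 423.2590472184935
jaw_face [348.4 190.6] 0.58 [ 627.1 -147.2   70. ] [ 625.5 -145.9   83.2]
release_top [337.  193.1] 0.52 [ 617.8 -111.    71. ] [ 617.8 -110.9   71.3]
rack_stop [300.  205.4] 0.76 [577.3   5.5  45. ] [577.1   5.5  47.5]
rack [346.4 211.6] 0.78 [ 565.3 -148.9    0. ] [ 564.5 -147.9    9.9]
spare_deck [395.6 195.8] 0.68 [ 623.5 -313.2    0. ] [ 621.2 -309.    19.6]
glass_near [270.8 216.6] 0.8 [540.6 101.1   6. ] [540.4 100.7  10.8]
glass_far [357.4 158.5] 0.88 [ 746.2 -182.2    0. ] [ 735.2 -175.9   53.6]
deck1 [319.5 147.3] 0.7 [777.9 -52.8  10. ] [779.7 -53.    2. ]
deck1 [370.8 266. ] 0.58 [ 388.6 -231.8   10. ] [ 392.1 -221.    79.7]
deck4 [319.5 147.3] 0.7 [777.9 -52.8  10. ] [779.7 -53.    2. ]
deck4 [370.8 266. ] 0.58 [ 388.6 -231.8   10. ] [ 392.1 -221.    79.7]
scene ['img', 'z_map', 'mtx', 'world_from_camera', 'shot'] 413.16695040879586
jaw_face [287.4 212.5] 0.9 [ 632.  -146.2   70. ] [ 635.  -146.    73.7]
release_top [303.4 203.5] 0.45 [ 605.  -103.9   71. ] [ 607.4 -103.8   73.9]
rack_stop [339.4 201.3] 0.81 [581.5  -5.9  45. ] [581.   -5.8  44.4]
rack [287.4 208. ] 0.97 [ 560.2 -151.2    0. ] [ 633.9 -144.8   90.8]
spare_deck [229.8 223.9] 0.66 [ 607.4 -309.8    0. ] [ 623.  -304.8   20.6]
glass_far [275.  267.4] 0.58 [ 752.3 -182.5    0. ] [ 784.7 -176.8   53.9]
deck1 [321.1 277. ] 0.93 [792.  -67.3  10. ] [798.7 -67.5  21.9]
deck1 [302.9 165.1] 0.84 [ 401.6 -102.9   10. ] [ 397.3 -103.     5.7]
deck4 [321.1 277. ] 0.93 [792.  -67.3  10. ] [798.7 -67.5  21.9]
deck4 [302.9 165.1] 0.84 [ 401.6 -102.9   10. ] [ 397.3 -103.     5.7]
wrist ['img', 'z_map', 'mtx', 'T_tool_cam', 'shot'] 279.1204201007239
```

View pics/top0.png

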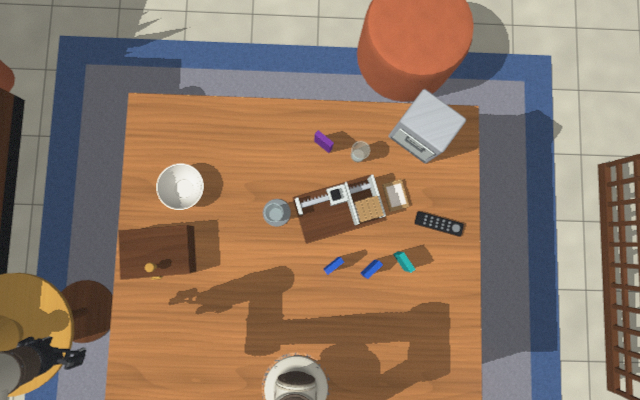

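View pics/scene0.png

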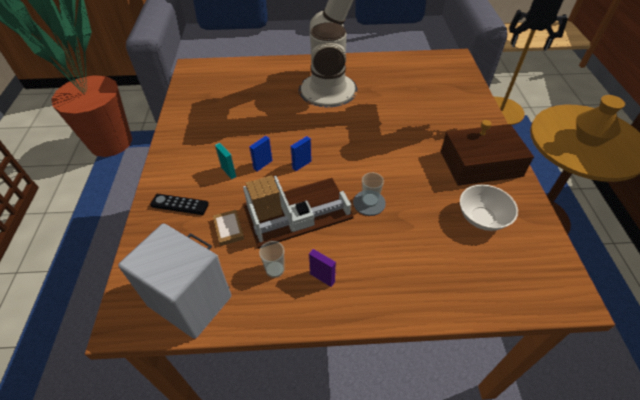

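Top view: rack with the jaw at about (348,200), button at (336,194), end stop at (298,205) and boxes at (368,207). The glass on its coaster is at (276,212), and the coloured look-alikes stand apart. Next I'll go above the rack for a close look.

```bash
cat >> h.py <<'E'
def plan(xyz,ydir=None):
    s=read_state();M=R.from_quat(s["ee_rot"]).as_matrix()
    print("pos",np.round(s["position"],1),"t",s["clock"],"shift m",np.round(M.T@(np.array(xyz)-s["position"])/1000,4),"zaxis",M[:,2].round(4),"yaxis",M[:,1].round(4))
    if ydir is not None:
        y=M.T@np.array(ydir); a=np.degrees(np.arctan2(-y[0],y[1])); print("roll",a,"mod90",(a+45)%90-45,"joint6",s["joints"][5],"force",s["contact_force"])
E
python3 -c "
from h import *
plan([600,-110,404],[-.31,.95,0])"
```

```text
pos [174.4 600.2 404.7] t 1.5 shift m [0.6069 0.5632 0.0007] zaxis [ 0.e+00 -1.e-04 -1.e+00] yaxis [-2.791e-01 -9.603e-01  1.000e-04]
roll 145.72225304687996 mod90 -34.277746953120044 joint6 -0.2586526376265544 force [ 0.90132351  1.4468414  -0.59851646]
```

Call:
carry_out([
  [0.04,0.037,0],
  [0.08,0.074,0],
  [0.12,0.111,0],
  [0.16,0.148,0],
  [0.2,0.186,0],
  [0.24,0.223,0],
  [0.28,0.26,0],
  [0.32,0.297,0],
], roll=[0,0,0,0,0,0,0,0], claw=[0,0,0,0,0,0,0,0])

```text
clock: 2.5
position: [399.3, 224.1, 405.2]
ee_rot: [0.99, -0.141, 0.0, -0.0]
contact_force: [0.5, 0.6, 0.3]
gripper_width: 0.4
grasp_force: 0.0
```

```bash
python3 -c "
from h import *
plan([600,-110,404],[-.31,.95,0])"
```

```text
pos [399.3 224.1 405.2] t 2.5 shift m [0.2858 0.265  0.0011] zaxis [ 9.e-04  8.e-04 -1.e+00] yaxis [-0.2785 -0.9604 -0.001 ]
roll 145.75792289611684 mod90 -34.24207710388316 joint6 0.42062811125558724 force [0.54472103 0.62655993 0.31840564]
```

Call:
carry_out([
  [0.04,0.037,0],
  [0.08,0.074,0],
  [0.12,0.111,0],
  [0.16,0.148,0],
  [0.2,0.186,0],
  [0.25,0.23,0],
  [0.27,0.25,0],
  [0.27,0.25,0],
], roll=[-4,-8,-12,-16,-20,-25,-30,-34], claw=[0,0,0,0,0,0,0,0])

```text
clock: 3.5
position: [589.2, -92.1, 403.9]
ee_rot: [0.988, 0.154, -0.0, 0.0]
contact_force: [0.2, -0.4, -0.3]
gripper_width: -0.0
grasp_force: 0.0
```

```bash
cat > m.py <<'E'
from h import *
import sys
np.set_printoptions(precision=1,suppress=True)
Z=dict(jaw_face=70,release_top=71,rack_stop=45)
for c in("wrist","top","scene"):
    s=read_state();p=get_image(c);save(p,c+sys.argv[1]+".png")
    for n,z in Z.items():
        for d in place_of(p,n)[:2]:
            if d["conf"]>.3: print(c,n,np.array(d["at"]),round(d["conf"],2),at_z(p,d["at"],z,s),by_depth(p,d["at"],s))
    if c=="wrist": np.savez("w.npz",z=p["z_map"],img=p["img"],K=p["mtx"],T=T_wc(p,s))
plan([600,-110,404],[-.31,.95,0])
E
python3 m.py 1
```

```text
wrist jaw_face [370.9 165.2] 0.83 [ 625.4 -144.4   70. ] [ 627.7 -139.7   88.7]
wrist release_top [383.9 208.6] 0.63 [ 582.9 -176.7   71. ] [ 590.7 -166.1  100.3]
wrist release_top [337.4 163.7] 0.59 [ 615.9 -108.8   71. ] [ 615.8 -108.8   70.3]
wrist rack_stop [234.5 161. ] 0.62 [577.9   4.6  45. ] [578.1   4.5  45.5]
wrist rack_stop [399.7 211.3] 0.55 [ 578.8 -206.2   45. ] [ 593.7 -181.6  103.3]
top rack_stop [298.2 207.2] 0.69 [571.3  11.1  45. ] [570.7  11.   51.6]
scene jaw_face [288.4 213.5] 0.89 [ 635.5 -143.6   70. ] [ 638.1 -143.4   73.3]
scene release_top [304.1 203.2] 0.53 [ 604.1 -102.    71. ] [ 604.9 -102.    72.1]
scene rack_stop [287.7 213.7] 0.66 [ 616.4 -147.2   45. ] [ 638.4 -145.2   73. ]
scene rack_stop [342.6 198.2] 0.63 [570.9   3.8  45. ] [575.4   3.2  50.3]
pos [588.2 -89.5 404.9] t 4.1 shift m [0. 0. 0.] zaxis [ 0.  0. -1.] yaxis [ 0.3 -1.   0. ]
roll 179.74549783588384 mod90 -0.2545021641161611 joint6 1.7607774726958654 force [-0.1  0.1  0.4]
```

View pics/wrist1.png

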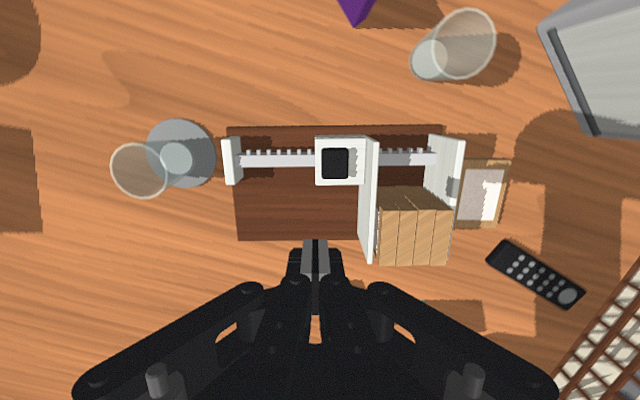

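The wrist view shows the black cap centred at about (335,163), the jaw plate at (368,200), the stop at (232,160) and the boxes at (415,235). I'll refine these from depth.

```bash
python3 - <<'E'
from h import *
np.set_printoptions(precision=2,suppress=True)
w=np.load("w.npz");z=w["z"];v,u=np.mgrid[:400,:640];K=w["K"];T=w["T"]
d=np.stack([(u-K[0,2])/K[0,0],-(v-K[1,2])/K[1,1],-np.ones_like(z)],-1)*z[...,None]
P=d@T[:3,:3].T+T[:3,3];b=w["img"].max(-1)
def fit(m,n):
    q=P[m];r=cv2.minAreaRect(q[:,:2].astype(np.float32));print(n,len(q),q.mean(0),r);return q
box=lambda u0,u1,v0,v1:(u>u0)&(u<u1)&(v>v0)&(v<v1)&(z>0)
fit(box(316,354,140,184)&(b<60)&(P[...,2]>60),"cap")
q=fit(box(352,385,130,265)&(P[...,2]>89)&(P[...,2]<99)&(P[...,0]*.95-P[...,1]*-.31>0),"plate")
q=fit(box(215,250,130,190)&(abs(P[...,2]-52)<4),"stop top")
q=fit(box(425,470,130,205)&(abs(P[...,2]-90)<4),"end plate top")
fit(box(312,366,134,188)&(abs(P[...,2]-58)<4),"carriage")
q=fit(box(225,360,125,245)&(abs(P[...,2]-10)<3),"board")
E
```

```text
cap 790 [ 615.45 -105.68   70.19] ((615.03515625, -106.02899169921875), (33.37307357788086, 27.903091430664062), 18.25539207458496)
plate 924 [ 587.73 -156.78   93.81] ((589.1696166992188, -160.61605834960938), (135.8704071044922, 16.42211151123047), 18.039966583251953)
stop top 487 [577.75  10.38  51.13] ((576.9529418945312, 10.692124366760254), (52.739830017089844, 12.270255088806152), 18.27661895751953)
end plate top 550 [ 647.51 -226.67   88.95] ((642.505615234375, -227.2650146484375), (28.398759841918945, 73.72570037841797), 88.55271911621094)
carriage 1543 [ 619.41 -115.59   57.36] ((615.354248046875, -113.70722961425781), (56.62688446044922, 57.96775436401367), 17.72472381591797)
board 10473 [551.78 -69.5    9.37] ((560.099853515625, -73.92382049560547), (158.0396728515625, 175.04319763183594), 17.76094627380371)
```

```bash
python3 -c "
from h import *
plan([615.3,-106.5,260],[-.311,.951,0])"
```

```text
pos [588.2 -89.5 404.9] t 4.1 shift m [0.0205 0.0245 0.1449] zaxis [ 2.e-04  0.e+00 -1.e+00] yaxis [ 0.306 -0.952  0.   ]
roll 179.70882340814887 mod90 -0.29117659185112643 joint6 1.7607774726958654 force [-0.12241023  0.09978498  0.38499925]
```

Call:
carry_out([
  [0.0205,0.0245,0.03],
  [0.0205,0.0245,0.07],
  [0.0205,0.0245,0.11],
  [0.0205,0.0245,0.14],
  [0.0205,0.0245,0.15],
  [0.0205,0.0245,0.15],
], roll=[0,0,0,0,0,0], claw=[0,0,0,0,0,0])

```text
clock: 4.85
position: [615.6, -106.7, 254.8]
ee_rot: [0.988, 0.155, -0.0, 0.0]
contact_force: [1.1, -0.1, 0.8]
gripper_width: -0.4
grasp_force: 0.0
```

```bash
python3 -c "
from h import *
plan([615.3,-106.5,232.5],[-.311,.951,0]);save(get_image('wrist'),'w2.png')"
```

```text
pos [ 615.6 -106.7  254.8] t 4.85 shift m [-0.0002 -0.0003  0.0223] zaxis [-2.e-04 -3.e-04 -1.e+00] yaxis [ 3.06e-01 -9.52e-01  2.00e-04]
roll 179.70758320576246 mod90 -0.2924167942375391 joint6 1.7944727495214663 force [ 1.10381106 -0.07371892  0.8397417 ]
```

View pics/w2.png

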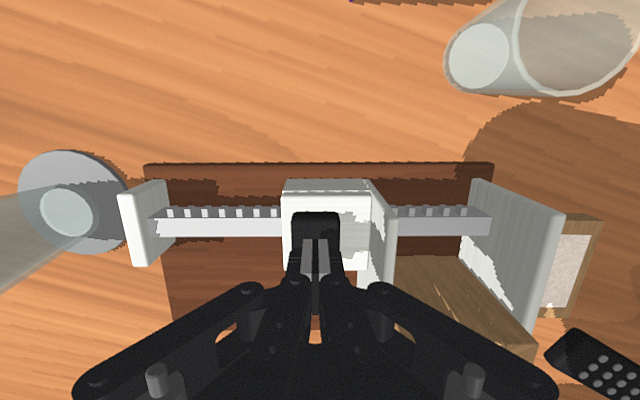

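The closed fingers at (315,250) stand over the cap at (315,225), clear of the plate at (375,230). Pressing now.

Call:
carry_out([
  [0,0,0.006],
  [0,0,0.011],
  [0,0,0.015],
  [0,0,0.019],
  [0,0,0.022],
  [0,0,0.0235],
  [0,0,0.0235],
], roll=[0,0,0,0,0,0,0], claw=[0,0,0,0,0,0,0])

```text
clock: 5.78
position: [615.7, -106.8, 234.3]
ee_rot: [0.988, 0.155, 0.001, 0.001]
contact_force: [-4.8, 2.1, 16.3]
gripper_width: -0.1
grasp_force: 8.0
```

Call:
carry_out([
  [0,0,-0.03],
  [0,0,-0.065],
  [0,0.03,-0.07],
  [0,0.07,-0.07],
  [0,0.08,-0.07],
  [0,0.08,-0.07],
], roll=[0,0,0,0,0,0], claw=[0,0,0,0,0,0])

```text
clock: 6.52
position: [639.5, -183.4, 300.1]
ee_rot: [0.988, 0.154, -0.001, -0.0]
contact_force: [-0.5, 0.4, -0.2]
gripper_width: -0.1
grasp_force: 0.0
```

```bash
python3 - <<'E'
from h import *
np.set_printoptions(precision=1,suppress=True)
plan([640.2,-182.6,235],[-.311,.951,0])
s=read_state();p=get_image("wrist");save(p,"w3.png")
for n in("release_top","jaw_face"):
    for d in place_of(p,n)[:2]: print(n,np.array(d["at"]),d["conf"],by_depth(p,d["at"],s),at_z(p,d["at"],61 if n[0]=="r" else 70,s))
E
```

```text
pos [ 639.5 -183.4  300.1] t 6.525 shift m [ 0.  -0.   0.1] zaxis [-0.  0. -1.] yaxis [ 0.3 -1.  -0. ]
roll 179.6067993694124 mod90 -0.3932006305875859 joint6 1.917097316508934 force [-0.5  0.4 -0.2]
release_top [214.8 213.2] 0.94 [ 613.  -107.3   60.6] [ 613.2 -107.4   61. ]
release_top [342.7 260.1] 0.38 [ 607.1 -216.9   66.2] [ 604.4 -218.4   61. ]
jaw_face [265.6 217.1] 0.77 [ 624.3 -147.    65.4] [ 626.3 -147.3   70. ]
jaw_face [344.1 259.1] 0.47 [ 606.7 -218.7   62.9] [ 610.3 -216.6   70. ]
```

View pics/w3.png

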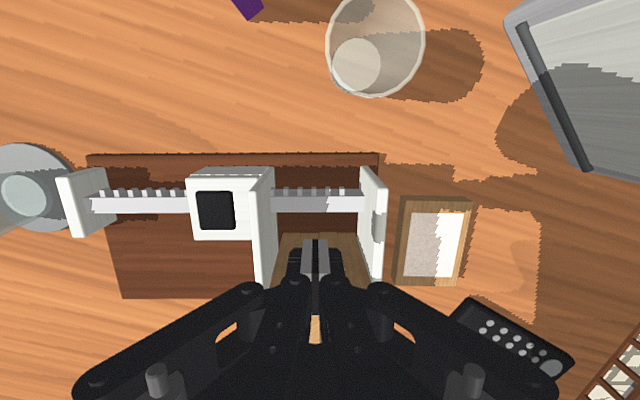

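Button reads 60.6 mm, fully down at (215,212). The fingers at (315,260) are centred between the jaw plate (262) and the end plate (370). Descending into the gap.

Call:
carry_out([
  [0,0,0.02],
  [0,0,0.045],
  [0,0,0.06],
  [0,0,0.065],
  [0,-0.01,0.065],
  [0,-0.02,0.065],
  [0,-0.026,0.065],
  [0,-0.032,0.065],
], roll=[0,0,0,0,0,0,0,0], claw=[0,0,0,0,0,0,0,0])

```text
clock: 7.68
position: [630.2, -152.6, 237.2]
ee_rot: [0.988, 0.155, 0.001, 0.001]
contact_force: [1.7, -4.9, 1.0]
gripper_width: -0.1
grasp_force: 2.2
```

Call:
carry_out([
  [0,-0.008,0],
  [0,-0.018,0],
  [0,-0.028,0],
  [0,-0.038,0],
  [0,-0.048,0],
  [0,-0.058,0],
  [0,-0.066,0],
  [0,-0.072,0],
], roll=[0,0,0,0,0,0,0,0], claw=[0,0,0,0,0,0,0,0])

```text
clock: 8.68
position: [607.9, -83.3, 236.3]
ee_rot: [0.988, 0.155, 0.0, -0.0]
contact_force: [1.4, -4.9, 4.4]
gripper_width: 0.3
grasp_force: 2.2
```

Call:
carry_out([
  [0,-0.005,0],
  [0,-0.009,0],
  [0,-0.013,0],
  [0,-0.017,0],
], roll=[0,0,0,0], claw=[0,0,0,0])

```text
clock: 9.18
position: [603.5, -69.6, 236.3]
ee_rot: [0.988, 0.155, 0.001, 0.002]
contact_force: [9.1, -26.0, -2.4]
gripper_width: -0.1
grasp_force: 13.4
```

```bash
python3 - <<'E'
from h import *
np.set_printoptions(precision=1,suppress=True)
plan([600,-60,237],[-.311,.951,0])
s=read_state();p=get_image("wrist");save(p,"w4.png")
for n in("release_top","jaw_face","rack_stop"):
    for d in place_of(p,n)[:2]: print(n,np.array(d["at"]),d["conf"],by_depth(p,d["at"],s))
E
```

```text
pos [603.5 -69.6 236.3] t 9.175 shift m [-0. -0. -0.] zaxis [ 0. -0. -1.] yaxis [ 0.3 -1.   0. ]
roll 179.75246112973954 mod90 -0.24753887026045618 joint6 1.7263642236818364 force [  9.1 -26.   -2.4]
release_top [216.5 252.7] 0.73 [584.3 -16.   60.4]
jaw_face [287.6 258.3] 0.62 [605.8 -54.6  82. ]
rack_stop [188.9 241.2] 0.85 [585.    1.4  57.6]
rack_stop [286.2 262. ] 0.72 [607.7 -54.   88.8]
```

View pics/w4.png

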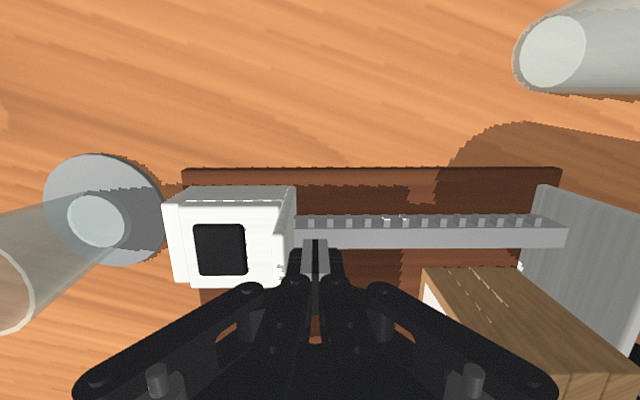

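The carriage sits against the stop, with the cap 96 mm along and the force up to 26 N, and the boxes are standing. Backing off and going up.

Call:
carry_out([
  [0,0,0],
  [0,0,0],
  [0,0.01,0],
  [0,0.025,0],
  [0,0.025,-0.04],
  [0,0.025,-0.09],
  [0,0.025,-0.14],
  [0,0.025,-0.14],
], roll=[0,0,0,0,0,0,0,0], claw=[0,0,0,0,0,0,0,0])

```text
clock: 10.38
position: [611.1, -91.6, 380.9]
ee_rot: [0.988, 0.155, 0.004, 0.0]
contact_force: [0.4, -0.0, -0.4]
gripper_width: -0.0
grasp_force: 0.0
```

```bash
python3 - <<'E'
from h import *
np.set_printoptions(precision=1,suppress=True)
s=read_state();p=get_image("wrist");save(p,"w5.png");print(s["contact_force"])
for n in("release_top","jaw_face","rack_stop"):
    for d in place_of(p,n)[:1]: print(n,np.array(d["at"]),d["conf"],by_depth(p,d["at"],s))
E
```

```text
[ 0.4 -0.  -0.4]
release_top [244.9 188.7] 0.96 [586.7 -20.4  60.3]
jaw_face [277.8 189.1] 0.65 [602.9 -55.1  79.5]
rack_stop [225.  185.6] 0.62 [582.5   1.4  57.3]
```

View pics/w5.png

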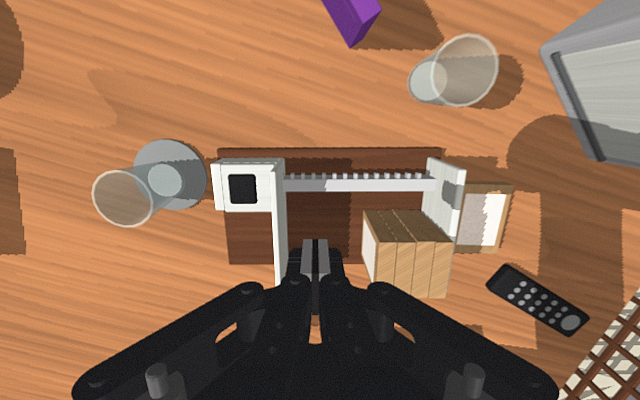

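The jaw at (278,220) is home, with the carriage touching the stop at (215,187). The four boxes stand at (405,250), and the gripper is clear.

```bash
python3 -c "
from bench import *
print(job_done())"
```

```text
the job is handed in; nothing more can be done
None
```

I pressed the release button fully down, pushed the jaw home against the end stop, moved the arm clear and handed the job in; the last picture showed all four card boxes standing, but the hand-in returned no verdict.

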